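# Load the check scale to the green band

## Task

Put the brass ring weights from the rubber mat onto the spindle of the sprung scale, one at a time, letting the pan come to rest after each, until the red pointer stands inside the green band; leave the weights that are not needed lying on the mat. Every weight used must be slid down over the spindle and lie flat; be gentle: do not drop weights onto the pan, push hard on the scale or force the pan down to its stop, and leave everything else where it is.

Things in the scene. Friction and masses are not known exactly. Their poses are not given: they have to be found in the camera images.
- weightA_c (a point): brass ring weight, 50 mm outside diameter, 15 mm high, plain central hole of 12 mm diameter, about 215 g (hidden, within 10 percent); this point is its centre, half-way up (7.5 mm above its underside), its z axis the hole's axis. Lies flat on the mat at the start
- weightB_c (a point): brass ring weight, 50 mm outside diameter, 15 mm high, plain central hole of 12 mm diameter, about 215 g (hidden, within 10 percent); this point is its centre, half-way up (7.5 mm above its underside), its z axis the hole's axis. Lies flat on the mat at the start
- weightC_c (a point): brass ring weight, 50 mm outside diameter, 15 mm high, plain central hole of 12 mm diameter, about 215 g (hidden, within 10 percent); this point is its centre, half-way up (7.5 mm above its underside), its z axis the hole's axis. Lies flat on the mat at the start
- weightD_c (a point): brass ring weight, 50 mm outside diameter, 15 mm high, plain central hole of 12 mm diameter, about 215 g (hidden, within 10 percent); this point is its centre, half-way up (7.5 mm above its underside), its z axis the hole's axis. Lies flat on the mat at the start
- pan (a joint): how far the pan has sunk, m: 0 when empty, growing downward. Vertical slide, spring 220 N/m, damper 8 N s/m: each weight sinks it 8.6 to 10.6 mm, settling in about 0.5 s; at most three fit on the spindle. Rigid stop at 0.055; past 0.050 counts as forced to the stop. Pan: aluminium disc, 84 mm diameter, 4 mm thick, top 110 mm above the table when empty
- pan_mid (a point): middle of the pan's top face; moves with the pan. The dark steel spindle, an upright rod of 10 mm diameter, stands 52 mm above this face. It is clamped by hand, up to 3.5 mm off the middle along the scale's x and y, differing by trial, so the ring (1 mm clearance) must be felt over it: slide it about on the spindle's top under 1 to 2 N; the pan springs back as it slips over
- pointer (a point): tip of the red pointer, a thin bar 3 mm high fixed to the pan; it moves up and down with the pan. It lies 78 mm to the scale's +y side of the pan's middle, 2 mm below the pan's top
- band (a point): centre of the green band, a green clip 34 mm wide and 14 mm high on the grey graduated board beside the pointer; the pointer is inside when its tip is within 7 mm of this point's height. It is fixed through a trial, and its height differs from trial to trial: two or three weights are needed
- scale: the scale: white base 170 x 220 x 45 mm; origin on the table under the pan's middle, z up. The graduated board, 50 mm wide, centred 98 mm to the scale's +y side of the pan's middle, reaches 130 mm above the table. Fixed
- mat: dark rubber mat, 240 x 240 x 3 mm, fixed; origin at the centre of its underside, x and y along its sides. The weights start near its four corners, 65 mm from the middle along x and y
- knob_weight: bystander: small steel knob weight, 24 mm diameter, 38 mm high, at the middle of the mat; leave it; origin at the middle of its underside
- corn_jar: bystander: amber jar with white cap, 56 mm diameter, 100 mm high; origin under its middle
- wheat_jar: bystander: red-brown jar with white cap, 56 mm diameter, 100 mm high; origin under its middle
- sample_dish: bystander: shallow aluminium dish, 90 mm diameter, 14 mm high; origin under its middle
- beaker: bystander: glass beaker, 60 mm diameter, 80 mm high; origin under its middle
- brush: bystander: blue-handled brush lying on the table
- spatula: bystander: black-handled spatula lying on the table
Things that resemble listed ones, but are neither listed nor needed, are in the scene too. Leave any pink or purple look-alike of the part that bears weightD_c alone.

How it is judged (in metres and radians):
On the way, in this order (a step that is already met when the one before it is completed fails the run):
1. one weight is on the spindle, released, the pan at rest under it alone (value of joint pan between 0.0075 and 0.0125 m and velocity of joint pan between -0.01 and 0.01 m/s and contact force between the fingers and anything else below 0.1 N and ((horizontal distance between weightA_c and pan_mid below 0.0085 m and angle between weightA_c's own z axis and vertical below 0.12 rad and z of weightA_c in the frame of pan_mid between 0.003 and 0.042 m) or (horizontal distance between weightB_c and pan_mid below 0.0085 m and angle between weightB_c's own z axis and vertical below 0.12 rad and z of weightB_c in the frame of pan_mid between 0.003 and 0.042 m) or (horizontal distance between weightC_c and pan_mid below 0.0085 m and angle between weightC_c's own z axis and vertical below 0.12 rad and z of weightC_c in the frame of pan_mid between 0.003 and 0.042 m) or (horizontal distance between weightD_c and pan_mid below 0.0085 m and angle between weightD_c's own z axis and vertical below 0.12 rad and z of weightD_c in the frame of pan_mid between 0.003 and 0.042 m))), for 0.2 s.
2. a second weight is on the spindle, released, the pan at rest under the two (value of joint pan between 0.0162 and 0.0225 m and velocity of joint pan between -0.01 and 0.01 m/s and contact force between the fingers and anything else below 0.1 N), for 0.2 s.
At the end, for the whole second after the job is handed in: Pan at rest (under 10 mm/s), pointer tip within 7 mm of the height of the green band's centre; each weight is threaded on the spindle (centre within 8.5 mm of the pan's middle and 3 to 42 mm above its top, tilt under 0.12 rad) or lies on the mat (centre within its edges, below 20 mm) (z of pointer in the frame of band between -0.007 and 0.007 m and velocity of joint pan between -0.01 and 0.01 m/s and ((horizontal distance between weightA_c and pan_mid below 0.0085 m and angle between weightA_c's own z axis and vertical below 0.12 rad and z of weightA_c in the frame of pan_mid between 0.003 and 0.042 m) or (x of weightA_c in the frame of mat between -0.12 and 0.12 m and y of weightA_c in the frame of mat between -0.12 and 0.12 m and height (world z) of weightA_c below 0.02 m)) and ((horizontal distance between weightB_c and pan_mid below 0.0085 m and angle between weightB_c's own z axis and vertical below 0.12 rad and z of weightB_c in the frame of pan_mid between 0.003 and 0.042 m) or (x of weightB_c in the frame of mat between -0.12 and 0.12 m and y of weightB_c in the frame of mat between -0.12 and 0.12 m and height (world z) of weightB_c below 0.02 m)) and ((horizontal distance between weightC_c and pan_mid below 0.0085 m and angle between weightC_c's own z axis and vertical below 0.12 rad and z of weightC_c in the frame of pan_mid between 0.003 and 0.042 m) or (x of weightC_c in the frame of mat between -0.12 and 0.12 m and y of weightC_c in the frame of mat between -0.12 and 0.12 m and height (world z) of weightC_c below 0.02 m)) and ((horizontal distance between weightD_c and pan_mid below 0.0085 m and angle between weightD_c's own z axis and vertical below 0.12 rad and z of weightD_c in the frame of pan_mid between 0.003 and 0.042 m) or (x of weightD_c in the frame of mat between -0.12 and 0.12 m and y of weightD_c in the frame of mat between -0.12 and 0.12 m and height (world z) of weightD_c below 0.02 m))); the robot touches nothing.
It fails at once if the pan is forced down to its stop (sunk more than 50 mm) (value of joint pan above 0.05 m).
It fails at once if a weight is dropped on the pan or the pan struck (it sinks faster than 0.3 m/s) (velocity of joint pan above 0.3 m/s).
It fails at once if the scale, pan or spindle is pushed with more than 18 N (contact force between scale and anything else above 18 N).
It fails at once if a bystander is moved by more than 30 mm (distance of any of knob_weight, corn_jar, wheat_jar, sample_dish, beaker, brush, spatula from where it was at the start of the episode above 0.03 m).
It also fails if it takes over 72 s, if anything falls off the work surface, if the arm or the gripper's body presses on something with over 40 N, if the wrist force passes 120 N, or if a joint passes its speed limit or range.

## Robot

A 7-joint arm with a two-finger parallel gripper is mounted at the origin on the work surface. World frame = base frame: x ahead of the robot, y to its left, z up, the work surface at z = 0. Lengths are in mm, angles in rad, forces in N, time in s.
With the tool pointing down it reaches from about 425 to 975 mm from the base axis. Payload 16.7 kg.
Tool frame: the origin (TCP) lies midway between the tips of the shut fingers; the grasp point (between the pads) lies 19 mm behind it (bot.grip_point_offset is the z of the grasp point in the tool frame, in mm); z points along the fingers, y is the line along which they close (so a half turn about z gives the same grasp; the last joint's range is limited). The gripper opens to 85 mm and grips with 20 to 120 N. Pads are 22 mm wide; open, the fingers measure 114 mm over their backs; the gripper's body (76 mm by 85 mm) begins 54 mm behind the grasp point. The pads swing forward as they close: fully open they stand 13 mm farther back than shut.
Start: joints at [-0.149, 0.426, 0.074, 1.606, -0.034, 1.111, -0.067], TCP at [674.964, -0.019, 231.302] pointing down, gripper open.
Joint ranges: [-2.85, 2.85], [-0.5, 2.14], [-1.23, 1.37], [0.21, 2.46], [-1.02, 4.16], [0.16, 2.05], [-2.73, 2.73]. Speed limits (rad/s): [1.89, 1.89, 2.39, 2.39, 3.01, 3.01, 3.01].

## Interface

Orientations are given as [roll, pitch, yaw] about the fixed x, y, z axes, in that order (R = Rz(yaw) Ry(pitch) Rx(roll)).
In Python, from workcell import bot, camera, nets gives the robot as it stands.
- The arm moves only by the tool jog_arm, never from a script. Its arguments are lists of equal length, an entry for each row: "fingers": the gripper's target within -1 to 1 (shut at 1, half-way at 0, fully open at -1); "linear": the shift along the tool's x, y, z normalised to -1 to 1, where 1 is 15 cm, a list of three; "twist": the turn, a rotation vector about the tool's x, y, z normalised to -1 to 1, where 1 is 180 degrees, a list of three. In form: {"fingers": [fingers, ...], "linear": [[tx, ty, tz], ...], "twist": [[wx, wy, wz], ...]}. A call has 1 to 10 rows; each row is the pose to reach, as a shift and turn from the pose commanded when the call began, along the tool's axes at that moment, turning the shorter way round; what a row does not reach only later rows make up. A row lasts 1/12 s, in which the tool goes at most 41.7 mm and 7.16 degrees, less where a joint would pass 70% of its speed; a pose out of reach is approached as far as the arm can. A call with a number of a shift or a turn outside -1 to 1 is refused whole. A call with a gripper value outside its range is refused whole. The fingers move at their own pace and stop on an object; the grip force is fixed at half the most. Time passes only in rows, so rows that repeat a pose let the fingers close. It gives the time, the measured TCP pose, the force, the opening and the grip force at its end, in the units of the state.
- bot.observe(): the state, without advancing time (a new reading comes with each control period).
- camera(name): name is "scene" or "side" or "wrist"; returns a dict with "pixels" (384x512x3 uint8, red, green, blue), "fx", "fy", "cx", "cy" (pixels), "position" and "rotation" of the camera in the world; the wrist camera has in their place "tool_from_camera" (4x4, takes a point from camera to tool coordinates, whose origin is the TCP and whose axes are the flange's). Camera axes: x right, y down, z forward; pixel columns grow to the right and rows downward; lengths in mm; the calibration is good to about 2 mm. A picture is of the moment at which its call begins: read the wrist's pose just before it. There is no depth.
- bot.sign_off(): hands the job in; it is judged then, once.
Trained networks look in the newest picture that a camera, given by its name, has taken for a name from the list of things; names that differ only in an ending like _2 or _b are one class to them, and where a whole thing is asked for, a point or a joint stands for the part that bears it (a point fixed in the world has none). Each returns a list of dicts, best first, with "conf" (0 to 1); they miss things now and then, are a little off and sometimes report something else, mostly with a low value. They report only what shows in the picture. A call takes as long as a camera call. They do not tell look-alikes from the thing itself.
- nets.find_in(camera, thing): "location" ([column, row] in pixels, amid what is visible of it).
- nets.landmark_of(camera, thing): "location" ([column, row] in pixels: a listed point, or the origin of a listed thing).
The state is a dict: "time": time; "joint_pos": joint angles; "joint_velocities": joint speeds; "joint_efforts": joint torques, N m; "eef_pos": TCP position; "ee_rot": TCP orientation; "ft_force": force on the tool from outside, world axes, zero at the start; "ft_torque": the same for the moment, N m; "gripper_width": finger opening in mm; "gripper_force": force on a finger pad.
Only numpy, scipy, OpenCV 4.12 (cv2) and the standard library are available. Lean on these libraries where they do the work, as an engineer would, in place of code of your own. Each camera call takes 0.05 s, during which the arm holds its last target. There are 200 camera calls.

## Working session

There is one attempt and no reset: what is moved stays moved. The work goes in short steps, Python scripts to look and compute and a tool call to move; the robot and the scene stay as the last step left them, time stands still between calls to the robot, and variables do not carry over. Pictures are saved under pics/ and viewed, at most 10 in all, crops included, and the job is handed in when it is done.

Besides the shell and the picture viewer there is one more tool, called after "Call:" by a JSON object that holds its "fn" and its "kwargs". jog_arm: Moves the arm, as the interface text tells. Scaled input: -1 to 1 covers 15 cm each way for a shift and 180 degrees each way for a turn. Its arguments: {"type":"object","properties":{"fingers":{"type":"array"},"linear":{"type":"array"},"twist":{"type":"array"}},"required":["fingers","linear","twist"]}

```bash
mkdir -p pics; ls
cat > h.py <<'E'
import numpy as np, cv2
from workcell import bot, camera, nets
from scipy.spatial.transform import Rotation as R
def ray(c,px,st=None):
    d=np.array([(px[0]-c['cx'])/c['fx'],(px[1]-c['cy'])/c['fy'],1.])
    if 'position' in c: return np.array(c['position']),np.array(c['rotation'])@d
    T=np.eye(4);T[:3,:3]=R.from_euler('xyz',st['ee_rot']).as_matrix();T[:3,3]=st['eef_pos']
    T=T@np.array(c['tool_from_camera']); return T[:3,3],T[:3,:3]@d
def at_z(c,px,z,st=None):
    p,d=ray(c,px,st); return p+d*(z-p[2])/d[2]
def proj(c,P,st=None):
    if 'position' in c: p,M=np.array(c['position']),np.array(c['rotation'])
    else: p,_=ray(c,(0,0),st);T=R.from_euler('xyz',st['ee_rot']).as_matrix();M=T@np.array(c['tool_from_camera'])[:3,:3]
    q=M.T@(np.array(P)-p); return q[:2]/q[2]*[c['fx'],c['fy']]+[c['cx'],c['cy']]
def save(c,n): cv2.imwrite('pics/'+n,c['pixels'][:,:,::-1])
def tri(rs):
    A=np.zeros((3,3));b=np.zeros(3)
    for p,d in rs:
        d=d/np.linalg.norm(d);M=np.eye(3)-np.outer(d,d);A+=M;b+=M@p
    return np.linalg.solve(A,b)
E
cat > a.py <<'E'
from h import *
np.set_printoptions(precision=1,suppress=True)
st=bot.observe();print(st['eef_pos'],st['ee_rot'],bot.grip_point_offset)
ims=[]
for n in ['scene','side','wrist']:
    c=camera(n); ims.append(c['pixels'])
    print(n,c.get('position'))
    for t,z in [('weightA_c',10.5),('pan_mid',110),('pointer',108),('band',95),('scale',0),('mat',0),('knob_weight',0)]:
        for r in nets.landmark_of(n,t)[:8]:
            print(t,np.round(r['location'],1),round(r['conf'],2),at_z(c,r['location'],z,st))
    save(c,n+'0.png')
E
python3 a.py
```

```text
pics
[674.6  -0.  230.6] [-3.1  0.   1.6] -18.700000000000003
scene [1200.7 -580.   867.2]Traceback (most recent call last):
  File "a.py", line 10, in <module>
    print(t,np.round(r['location'],1),round(r['conf'],2),at_z(c,r['location'],z,st))
                                                         ~~~~^^^^^^^^^^^^^^^^^^^^^^
  File "h.py", line 10, in at_z
    p,d=ray(c,px,st); return p+d*(z-p[2])/d[2]
                                          ~^^^
IndexError: invalid index to scalar variable.
```

```bash
python3 - <<'E'
from workcell import camera
c=camera('scene');print(c['rotation'])
E
sed -i "s/np.array(c\['rotation'\])/R.from_euler('xyz',c['rotation']).as_matrix()/" h.py; python3 a.py
```

```text
[-2.30847024 -0.00706327  0.84607674]
[674.7  -0.  230.8] [-3.1  0.   1.6] -18.700000000000003
scene [1200.7 -580.   867.2]
weightA_c [184.4 283. ] 0.53 [ 640.3 -294.8   10.5]
weightA_c [335.9 141.9] 0.4 [505.1 416.   10.5]
pan_mid [312.1 147.5] 0.59 [558.3 226.2 110. ]
pointer [227.3 177. ] 0.64 [496.5 -43.  108. ]
pointer [332.9 142.8] 0.49 [581.4 292.4 108. ]
band [335.5 146.5] 0.45 [588.2 298.9  95. ]
band [332.2 141.3] 0.21 [564.3 311.6  95. ]
scale [308.7 177.6] 0.8 [563.5 221.1   0. ]
mat [180.6 257.7] 0.81 [ 563.3 -254.2    0. ]
mat [123.8 308.5] 0.41 [ 600.  -435.6    0. ]
knob_weight [181.7 255. ] 0.53 [ 557.9 -247.1    0. ]
side [-326.4  829.5 1055.4]
weightA_c [197.3 211. ] 0.74 [740.8  83.5  10.5]
weightA_c [295.4 182.2] 0.7 [ 612.8 -284.6   10.5]
pan_mid [199.7 230.2] 0.88 [562.8 206.9 110. ]
pointer [172.7 246.3] 0.71 [565.4 304.9 108. ]
pointer [204.9 314.4] 0.5 [310.7 395.2 108. ]
scale [202.1 257.3] 0.71 [561.3 210.    0. ]
mat [294.8 200.2] 0.6 [ 549.7 -211.2    0. ]
knob_weight [296.9 193.4] 0.44 [ 571.4 -247.     0. ]
wrist None
weightA_c [325.8  92.8] 0.4 [748.2  78.8  10.5]
pan_mid [317.7 206.9] 0.55 [726.2 -19.8 110. ]
pan_mid [180.9 329.6] 0.43 [ 596.4 -148.8  110. ]
mat [179.3 330.9] 0.71 [ 561.7 -242.3    0. ]
knob_weight [172.8 330.8] 0.62 [ 552.5 -242.1    0. ]
knob_weight [210.7 287.8] 0.3 [ 609.2 -172.6    0. ]
```

View pics/scene0.png

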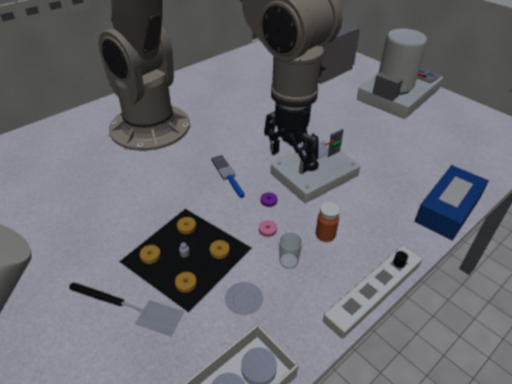

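View pics/side0.png

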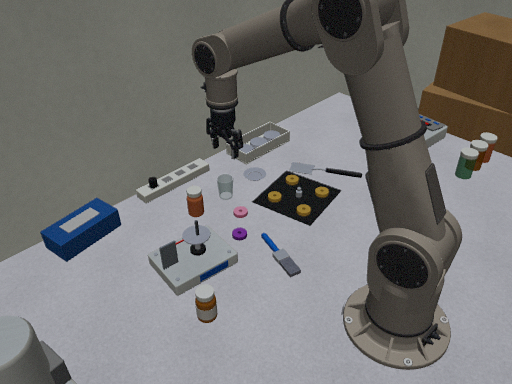

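```bash
cat > b.py <<'E'
from h import *
np.set_printoptions(precision=1,suppress=True)
for n in ['scene','side']:
    c=camera(n); hsv=cv2.cvtColor(c['pixels'],cv2.COLOR_RGB2HSV)
    for nm,lo,hi in [('brass',(15,120,90),(28,255,255)),('red',(0,150,90),(8,255,255)),('green',(45,90,50),(85,255,255)),]:
        m=cv2.inRange(hsv,lo,hi); k,l,s,ce=cv2.connectedComponentsWithStats(m)
        for i in range(1,k):
            if s[i,4]>=(40 if nm=='brass' else 5): print(n,nm,s[i],ce[i],at_z(c,ce[i],{'brass':12,'red':108,'green':95}[nm]))
    x,y=(290,120) if n=='scene' else (140,200)
    save(dict(pixels=cv2.resize(c['pixels'][y:y+100,x:x+120],(720,600),interpolation=cv2.INTER_CUBIC)),n+'1.png')
E
python3 b.py
```

```text
scene brass [177 217  19  15 211] [185.8 224. ] [ 485.6 -182.6   12. ]
scene brass [210 240  19  18 248] [219.1 248.1] [ 611.3 -166.9   12. ]
scene brass [140 245  20  18 258] [149.3 253.1] [ 507.8 -309.9   12. ]
scene brass [175 272  21  19 295] [185.1 280.9] [ 637.3 -290.5   12. ]
scene red [418  73   5   3   8] [420.2  74.1] [510.9 870.3 108. ]
scene red [329 141   4   3   5] [330.6 141.8] [573.6 291.1 108. ]
scene green [332 140   9   7  35] [336.3 142.8] [577.6 315.2  95. ]
side brass [ 447   13   65   31 1020] [487.5  26.8] [  886.9 -2523.2    12. ]
side brass [424  83  85  31 380] [457.2  96.8] [  525.7 -1385.4    12. ]
side brass [286 175  13  10 105] [291.9 179.2] [ 633.9 -288.4   12. ]
side brass [315 187  14  10 115] [321.6 191.3] [ 505.4 -307.8   12. ]
side brass [268 191  14  11 119] [274.3 196. ] [ 608.8 -165.6   12. ]
side brass [297 204  14  12 133] [303.4 209.3] [ 483.9 -181.7   12. ]
side brass [196 298  19   9  43] [205.2 303.1] [405.1 325.6  12. ]
side red [425 122   4   3   8] [426.2 123. ] [ 421.7 -866.1  108. ]
side red [196 202   4   3   5] [197.4 202.8] [673.8 126.5 108. ]
side red [191 210   4   3   5] [192.2 210.8] [653.5 163.8 108. ]
side red [176 240   7   4   7] [179.  241.7] [568.1 280.2 108. ]
side green [456 158  16  21 137] [463.4 170.9] [ 158.7 -665.7   95. ]
```

View pics/side1.png

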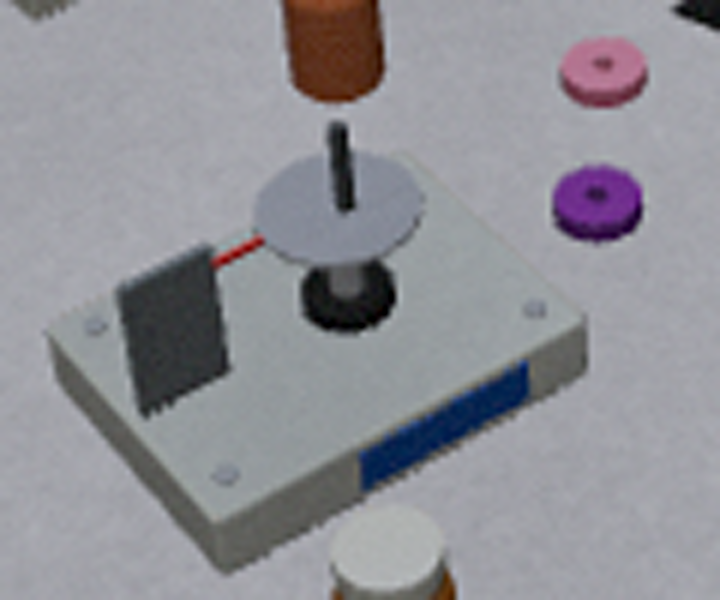

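Call:
{"fn": "jog_arm", "kwargs": {"fingers": [-1,-1,-1,-1,-1,-1,-1], "linear": [[-1,-0.433,0.2],[-1,-0.433,0.2],[-1,-0.433,0.2],[-1,-0.433,0.2],[-1,-0.433,0.2],[-1,-0.433,0.2],[-1,-0.433,0.2]], "twist": [[0,0,0],[0,0,0],[0,0,0],[0,0,0],[0,0,0],[0,0,0],[0,0,0]]}}

```text
time: 2.03
eef_pos: [610.3, -149.6, 201.5]
ee_rot: [3.141, -0.0, 1.571]
ft_force: [0.4, 0.5, 0.0]
gripper_width: 85.4
gripper_force: 0.0
```

```bash
cat > w.py <<'E'
from h import *
import sys
np.set_printoptions(precision=2,suppress=True)
def rings(c,st,z=18):
    hsv=cv2.cvtColor(c['pixels'],cv2.COLOR_RGB2HSV)
    m=cv2.inRange(hsv,(14,100,60),(30,255,255)); k,l,s,ce=cv2.connectedComponentsWithStats(m)
    for i in range(1,k):
        if s[i,4]>=200:
            e=cv2.fitEllipse(cv2.convexHull(np.argwhere(l==i)[:,::-1].astype(np.int32)))
            print(s[i],'ell',np.array(e[0]),np.array(e[1]),at_z(c,e[0],z,st))
if __name__=='__main__':
    st=bot.observe();print(st['time'],np.array(st['eef_pos']),np.array(st['ee_rot']),np.array(st['ft_force']),st['gripper_width'])
    c=camera('wrist');print(np.array(c['tool_from_camera']),c['fx'],c['cx'],c['cy']);rings(c,st)
    save(c,sys.argv[1])
E
python3 w.py w1.png
```

```text
2.0333 [ 610.26 -149.64  201.46] [ 3.14 -0.    1.57] [0.36 0.55 0.04] 85.38236652727639
[[  -0.     -0.96   -0.28   69.34]
 [   1.     -0.     -0.     -1.19]
 [   0.     -0.28    0.96 -141.83]
 [   0.      0.      0.      1.  ]] 313.77737669863865 257.62207306467536 192.48053188562457
[ 237  163   46   46 1614] ell [259.68 185.54] [45.93 46.16] [ 611.06 -166.39   18.  ]
[ 123  177   48   45 1666] ell [146.54 199.07] [45.  47.6] [ 488.24 -181.37   18.  ]
[ 261  264   42   42 1385] ell [281.01 284.32] [41.86 42.46] [ 636.2  -286.81   18.  ]
[ 155  278   41   41 1239] ell [174.57 298.  ] [40.82 42.38] [ 509.37 -305.16   18.  ]
```

View pics/w1.png

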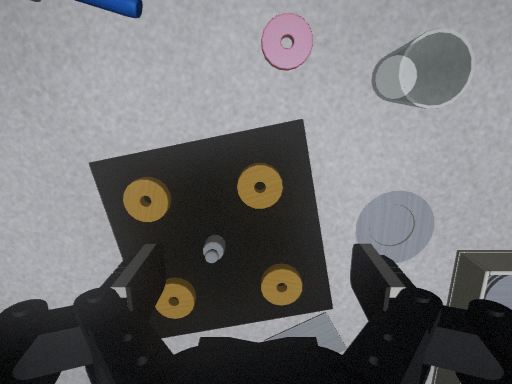

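Call:
{"fn": "jog_arm", "kwargs": {"fingers": [-1,-1,-1,-1,-1,-1], "linear": [[-0.112,0.005,0.94],[-0.112,0.005,0.94],[-0.112,0.005,0.94],[-0.112,0.005,0.94],[-0.112,0.005,0.94],[-0.112,0.005,0.94]], "twist": [[0,0,0],[0,0,0],[0,0,0],[0,0,0],[0,0,0],[0,0,0]]}}

```text
time: 2.58
eef_pos: [611.1, -165.5, 60.1]
ee_rot: [-3.14, -0.001, 1.572]
ft_force: [0.8, -0.9, 0.8]
gripper_width: 85.1
gripper_force: 0.0
```

```bash
python3 w.py w2.png | grep -v '^ \['
```

```text
2.5833 [ 611.11 -165.51   60.05] [-3.14 -0.    1.57] [ 0.75 -0.94  0.84] 85.0939907851683
[[  -0.     -0.96   -0.28   69.34]
[ 221  179   79   78 4732] ell [259.94 217.35] [78.36 78.6 ] [ 611.13 -165.39   18.  ]
[  28  201   86   77 5072] ell [ 70.52 238.55] [75.7  85.47] [ 490.39 -179.86   18.  ]
```

View pics/w2.png

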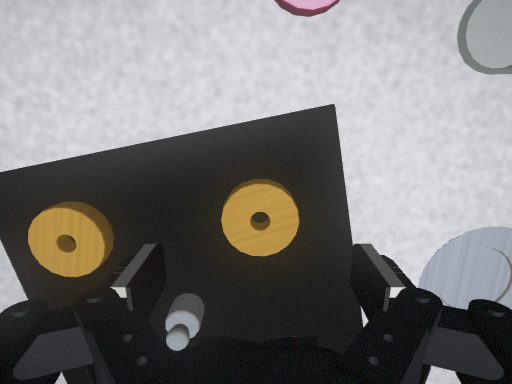

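Call:
{"fn": "jog_arm", "kwargs": {"fingers": [-1,-1,-1,-1,0.6,0.6,0.6,0.6,0.6,0.6], "linear": [[0,0,0.2],[0,0,0.387],[0,0,0.387],[0,0,0.387],[0,0,0.387],[0,0,0.387],[0,0,0.387],[0,0,0.387],[0,0,0.387],[0,0,0.387]], "twist": [[0,0,0],[0,0,0],[0,0,0],[0,0,0],[0,0,0],[0,0,0],[0,0,0],[0,0,0],[0,0,0],[0,0,0]]}}

```text
time: 3.47
eef_pos: [612.1, -167.0, 4.8]
ee_rot: [3.139, 0.0, 1.571]
ft_force: [-5.5, 2.3, 21.1]
gripper_width: 47.7
gripper_force: 58.2
```

Call:
{"fn": "jog_arm", "kwargs": {"fingers": [-0.5,-0.5,-0.5,-0.5,0.6,0.6,0.6,0.6,0.6,0.6], "linear": [[0,0,-0.04],[0,0,-0.04],[0,0,-0.04],[0,0,-0.04],[0,0,-0.04],[0,0,-0.04],[0,0,-0.04],[0,0,-0.04],[0,0,-0.04],[0,0,-0.04]], "twist": [[0,0,0],[0,0,0],[0,0,0],[0,0,0],[0,0,0],[0,0,0],[0,0,0],[0,0,0],[0,0,0],[0,0,0]]}}

```text
time: 4.3
eef_pos: [610.9, -166.8, 8.9]
ee_rot: [3.141, -0.0, 1.571]
ft_force: [-3.6, 0.8, 15.5]
gripper_width: 47.0
gripper_force: 59.1
```

Call:
{"fn": "jog_arm", "kwargs": {"fingers": [0.6,0.6,0.6,0.6,0.6,0.6], "linear": [[0,0,-0.1],[0,0,-0.4],[0,0,-0.8],[0,0,-1],[0,0,-1],[0,0,-1]], "twist": [[0,0,0],[0,0,0],[0,0,0],[0,0,0],[0,0,0],[0,0,0]]}}

```text
time: 4.8
eef_pos: [612.5, -167.2, 161.9]
ee_rot: [3.136, 0.001, 1.571]
ft_force: [0.3, -0.8, -2.6]
gripper_width: 46.7
gripper_force: 62.7
```

```bash
python3 w.py w3.png | grep -v '^ \['
```

```text
4.8 [ 612.5  -167.25  161.86] [3.14 0.   1.57] [ 0.32 -0.79 -2.56] 46.688646596170116
[[  -0.     -0.96   -0.28   69.34]
[ 100  168   56   52 2230] ell [127.62 193.61] [51.78 55.62] [ 488.8  -181.23   18.  ]
[ 208  200  101  114 8898] ell [260.79 256.91] [101.13 120.5 ] [ 614.93 -248.11   18.  ]
```

View pics/w3.png

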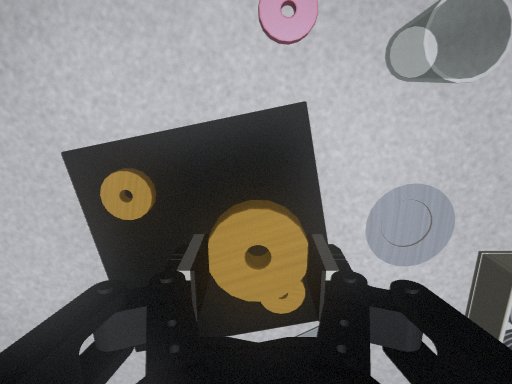

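Call:
{"fn": "jog_arm", "kwargs": {"fingers": [0.6,0.6,0.6,0.6,0.6], "linear": [[0.25,-0.05,-0.1],[0.5,-0.15,-0.2],[0.75,-0.25,-0.25],[1,-0.32,-0.25],[1,-0.32,-0.25]], "twist": [[0,0,0],[0,0,0],[0,0,0],[0,0,0],[0,0,0]]}}

```text
time: 5.27
eef_pos: [560.2, -8.7, 194.1]
ee_rot: [-3.138, -0.003, 1.579]
ft_force: [1.1, 1.2, -3.3]
gripper_width: 46.7
gripper_force: 62.7
```

Call:
{"fn": "jog_arm", "kwargs": {"fingers": [0.6,0.6,0.6,0.6,0.6,0.6,0.6], "linear": [[0.25,0,0],[0.5,0,0],[0.75,0,0],[0.98,0,0],[0.98,0,0],[0.98,0,0],[0.98,0,0]], "twist": [[0,0,0],[0,0,0],[0,0,0],[0,0,0],[0,0,0],[0,0,0],[0,0,0]]}}

```text
time: 5.85
eef_pos: [562.0, 129.7, 193.9]
ee_rot: [-3.139, 0.001, 1.571]
ft_force: [0.3, -1.4, -2.5]
gripper_width: 46.5
gripper_force: 62.7
```

```bash
python3 w.py w4.png | grep -v '^ \['
```

```text
5.85 [561.98 129.73 193.88] [-3.14  0.    1.57] [ 0.31 -1.38 -2.55] 46.476462740005736
[[  -0.     -0.96   -0.28   69.34]
[ 208  206  100   96 7145] ell [257.71 253.63] [ 95.6  102.18] [560.05  36.01  18.  ]
```

View pics/w4.png

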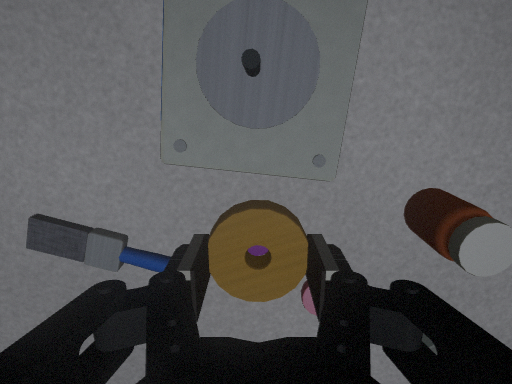

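```bash
cat > s.py <<'E'
from h import *
np.set_printoptions(precision=2,suppress=True)
st=bot.observe(); c=camera('wrist'); g=cv2.cvtColor(c['pixels'],cv2.COLOR_RGB2GRAY)
print(st['time'],np.array(st['eef_pos']))
sub=g[44:84,236:272]
for r in sub[::1]: print(' '.join('%3d'%v for v in r[::2]))
# held-ring hole
hsv=cv2.cvtColor(c['pixels'],cv2.COLOR_RGB2HSV)
br=cv2.inRange(hsv,(14,100,60),(30,255,255))
print('\n'.join(''.join('#' if v else '.' for v in r) for r in br[238:276,238:280]))
E
python3 s.py
```

```text
5.9 [562.22 129.08 194.25]
 93  88  90  91  86  89  89  87  93  89  89  89  91  91  91  93  90  90
 91  91  93  91  87  91  86  90  91  91  92  90  90  86  93  90  92  94
 88  90  89  87  84  89  90  88  92  92  93  90  87  91  89  95  92  96
 90  90  91  87  88  91  75  64  92  91  85  86  92  88  92  95  93  95
 91  90  92  86  87  57  39  40  37  66  94  93  91  93  91  94  93  90
 89  91  89  89  63  34  37  36  37  39  85  85  88  92  91  96  89  91
 92  88  90  87  42  42  39  42  39  38  60  89  90  89  91  93  91  93
 90  91  91  65  36  38  40  40  41  38  42  86  90  88  91  93  95  91
 89  92  88  49  40  38  40  35  39  41  37  67  90  93  93  94  94  92
 93  87  93  47  40  38  39  40  39  38  39  52  89  90  89  94  95  93
 90  92  90  38  37  39  42  37  39  42  40  38  87  88  93  94  91  95
 91  90  90  42  39  37  38  38  44  41  38  44  87  89  91  94  92  95
 88  91  81  39  37  38  42  40  42  42  37  38  86  92  95  92  93  95
 91  90  64  43  42  41  37  43  37  43  42  40  89  90  92  93  93  93
 90  93  71  40  41  39  42  39  40  41  44  40  90  91  94  95  
[... 2740 characters left out ...]
...#########
########.........................#########
#########.......................##########
#########.......................##########
##########....................############
###########..................#############
#############.#.............##############
###############.........#.################
#################.#..#.###################
##########################################
##########################################
##########################################
##########################################
##########################################
##########################################
##########################################
##########################################
```

Run:
```python
from h import *
np.set_printoptions(precision=2,suppress=True)
st=bot.observe(); c=camera('wrist');print(np.array(st['eef_pos']))
for z in (162,160): print('sp',at_z(c,(249.8,57),z,st))
for z in (8,9,10): print('ring',at_z(c,(258,256.3),st['eef_pos'][2]+z,st)-st['eef_pos'])
for p in [(258,62)]: print('pan',at_z(c,p,110,st))
```

```text
[562.45 128.81 194.65]
sp [557.29 220.31 162.  ]
sp [557.25 220.57 160.  ]
ring [-1.16 -0.62  8.  ]
ring [-1.16 -0.1   9.  ]
ring [-1.15  0.43 10.  ]
pan [561.48 223.76 110.  ]
```

Call:
{"fn": "jog_arm", "kwargs": {"fingers": [0.6,0.6,0.6,0.6,0.6,0.6,0.6,0.6], "linear": [[0.2,-0.01,0],[0.4,-0.02,0],[0.55,-0.029,0],[0.6,-0.029,0.06],[0.6,-0.029,0.13],[0.6,-0.029,0.13],[0.6,-0.029,0.13],[0.6,-0.029,0.13]], "twist": [[0,0,0],[0,0,0],[0,0,0],[0,0,0],[0,0,0],[0,0,0],[0,0,0],[0,0,0]]}}

```text
time: 6.67
eef_pos: [558.8, 218.5, 176.3]
ee_rot: [-3.141, 0.001, 1.569]
ft_force: [1.5, 0.4, -1.8]
gripper_width: 46.7
gripper_force: 62.7
```

```bash
sed -i 's/\[44:84,236:272\]/[238:276,238:280]/' s.py; python3 s.py | head -39
```

```text
6.6667 [558.78 218.55 176.28]
 82  82  84  80  83  82  83  84  82  81  83  85  82  82  83  87  84  77  79  79  80
 81  85  84  84  80  80  86  84  85  84  84  84  84  84  80  79  77  80  80  80  82
 82  83  84  83  84  83  83  85  82  84  82  85  81  81  81  82  79  79  83  81  84
 85  85  85  83  82  84  81  81  83  81  82  80  82  79  79  81  79  85  80  83  79
 80  81  83  84  82  83  85  83  83  84  81  81  80  78  83  82  80  84  80  83  82
 85  84  82  83  83  81  83  81  80  79  77  82  82  82  83  83  83  85  84  82  81
 83  85  85  84  85  79  80  80  76  82  81  82  84  88  81  83  79  78  83  80  81
 80  84  81  82  79  82  79  79  85  87  87  85  85  82  83  84  82  80  81  83  80
 82  84  80  83  81  81  79  86  90  90  91  88  94  86  79  81  82  81  82  82  80
 83  82  84  82  79  78  89  92  88  90  93  91  96  93  82  81  77  82  81  84  80
 78  78  80  81  81  88  93  95  89  90  91  90  95  92  90  80  84  83  83  85  85
 79  79  81  82  85  94  91  93  90  92  89  90  93  92  95  79  82  84  85  82  85
 81  82  80  85  81  88  92  89  90  91  89  89  94  97  94  5
[... 1421 characters left out ...]
  81  82  81  80  84  81  80
 81  79  80  80  79  82  77  66  54  55  53  51  53  70  81  82  81  79  82  81  75
 79  85  80  79  82  83  83  82  70  61  66  70  76  79  82  81  76  80  80  76  76
 79  77  79  83  84  84  84  83  81  79  81  79  77  78  80  79  79  77  74  78  82
 82  79  82  80  82  80  83  84  80  83  82  80  76  78  82  78  74  78  76  79  78
 82  82  84  82  85  80  82  81  82  82  81  78  78  80  79  78  79  83  82  84  82
 81  83  85  83  84  80  85  80  80  78  79  77  76  76  79  82  82  82  78  83  84
 83  85  85  83  80  82  80  81  80  74  76  79  79  79  82  83  83  80  83  84  80
 82  85  81  79  83  81  80  80  82  80  74  79  79  83  82  82  79  84  85  83  82
```

Call:
{"fn": "jog_arm", "kwargs": {"fingers": [0.6,0.6,0.6,0.6,0.6,0.6,0.6,0.6], "linear": [[0.0125,-0.002,0.01],[0.0125,-0.002,0.03],[0.0125,-0.002,0.045],[0.0125,-0.002,0.06],[0.0125,-0.002,0.075],[0.0125,-0.002,0.087],[0.0125,-0.002,0.087],[0.0125,-0.002,0.087]], "twist": [[0,0,0],[0,0,0],[0,0,0],[0,0,0],[0,0,0],[0,0,0],[0,0,0],[0,0,0]]}}

```text
time: 7.38
eef_pos: [558.1, 222.0, 163.1]
ee_rot: [-3.141, 0.0, 1.571]
ft_force: [-0.5, 0.5, -1.8]
gripper_width: 46.8
gripper_force: 62.7
```

Call:
{"fn": "jog_arm", "kwargs": {"fingers": [0.6,0.6,0.6,0.6,0.6], "linear": [[0,0,0.013],[0,0,0.026],[0,0,0.04],[0,0,0.04],[0,0,0.04]], "twist": [[0,0,0],[0,0,0],[0,0,0],[0,0,0],[0,0,0]]}}

```text
time: 7.8
eef_pos: [558.1, 222.0, 157.0]
ee_rot: [-3.141, 0.0, 1.571]
ft_force: [0.9, -0.1, -2.3]
gripper_width: 46.6
gripper_force: 62.7
```

```bash
cat > f.py <<'E'
from h import *
np.set_printoptions(precision=2,suppress=True)
F=[];P=[]
for i in range(4):
    c=camera('side'if i<1 else 'scene'); s=bot.observe();F.append(s['ft_force']);P.append(s['eef_pos'])
print(s['time'],np.array(F),np.mean(F,0),np.mean(P,0),np.ptp(P,0))
E
python3 f.py
```

```text
8.0 [[-0.73  0.02 -3.07]
 [ 0.35 -0.79 -1.85]
 [ 0.01 -0.09 -1.82]
 [ 0.3   1.   -2.11]] [-0.02  0.03 -2.21] [558.16 222.08 157.25] [0.08 0.03 0.15]
```

Call:
{"fn": "jog_arm", "kwargs": {"fingers": [0.6,0.6,0.6,0.6,0.6,0.6,0.6], "linear": [[0,0,0.03],[0,0,0.06],[0,0,0.09],[0,0,0.12],[0,0,0.14],[0,0,0.14],[0,0,0.14]], "twist": [[0,0,0],[0,0,0],[0,0,0],[0,0,0],[0,0,0],[0,0,0],[0,0,0]]}}

```text
time: 8.58
eef_pos: [558.0, 222.0, 135.9]
ee_rot: [-3.141, 0.0, 1.571]
ft_force: [0.5, 0.1, -2.3]
gripper_width: 47.0
gripper_force: 62.7
```

```bash
sed -i 's/^F=/save(camera("wrist"),"p.png");F=/' f.py; python3 f.py
python3 - <<'E'
import cv2
a=cv2.imread('pics/p.png');cv2.imwrite('pics/p1.png',a)
E
```

```text
8.8333 [[-0.31  0.49 -2.69]
 [ 0.36 -1.06 -1.9 ]
 [ 0.19 -0.67 -1.47]
 [-0.23 -0.4  -3.1 ]] [ 0.   -0.41 -2.29] [558.25 222.12 136.43] [0.04 0.02 0.1 ]
```

View pics/p1.png

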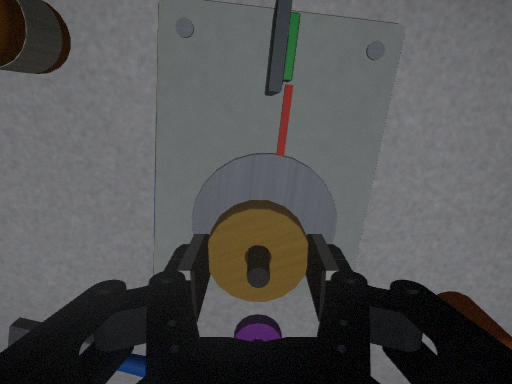

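Call:
{"fn": "jog_arm", "kwargs": {"fingers": [0.6,0.6,0.6,0.6,0.6,0.6,0.6,0.6,0.6], "linear": [[0,0,0.03],[0,0,0.06],[0,0,0.09],[0,0,0.12],[0,0,0.14],[0,0,0.155],[0,0,0.17],[0,0,0.187],[0,0,0.187]], "twist": [[0,0,0],[0,0,0],[0,0,0],[0,0,0],[0,0,0],[0,0,0],[0,0,0],[0,0,0],[0,0,0]]}}

```text
time: 9.58
eef_pos: [558.1, 222.0, 107.8]
ee_rot: [-3.141, 0.0, 1.571]
ft_force: [-0.7, 0.3, -0.5]
gripper_width: 46.9
gripper_force: 62.9
```

```bash
python3 f.py
```

```text
9.8333 [[-0.44 -0.39 -0.61]
 [-0.54  0.04 -1.17]
 [-1.48 -0.43 -0.28]
 [-0.62  0.15 -0.7 ]] [-0.77 -0.16 -0.69] [558.13 222.07 108.28] [0.03 0.05 0.15]
```

Call:
{"fn": "jog_arm", "kwargs": {"fingers": [-0.2,-0.6,-1,-1,-1,-1,-1,-1,-1,-1], "linear": [[0,0,0],[0,0,0],[0,0,0],[0,0,0],[0,0,0],[0,0,0],[0,0,0],[0,0,-0.1],[0,0,-0.3],[0,0,-0.6]], "twist": [[0,0,0],[0,0,0],[0,0,0],[0,0,0],[0,0,0],[0,0,0],[0,0,0],[0,0,0],[0,0,0],[0,0,0]]}}

```text
time: 10.67
eef_pos: [556.5, 221.4, 193.2]
ee_rot: [-3.137, 0.002, 1.571]
ft_force: [1.2, 1.3, 0.5]
gripper_width: 85.5
gripper_force: 0.0
```

```bash
cat > g.py <<'E'
from h import *
np.set_printoptions(precision=2,suppress=True)
st=bot.observe(); c=camera('wrist'); print(st['time'],np.array(st['eef_pos']))
hsv=cv2.cvtColor(c['pixels'],cv2.COLOR_RGB2HSV)
for n,lo,hi in [('brass',(14,100,60),(30,255,255)),('red',(0,130,70),(8,255,255)),('red2',(172,130,70),(180,255,255)),('green',(45,90,40),(85,255,255))]:
    m=cv2.inRange(hsv,lo,hi); k,l,s,ce=cv2.connectedComponentsWithStats(m)
    for i in range(1,k):
        if s[i,4]>60:
            q=np.argwhere(l==i)[:,::-1]; print(n,s[i],ce[i],cv2.boxPoints(cv2.minAreaRect(q.astype(np.float32))).tolist())
E
python3 g.py
```

```text
10.6667 [556.5  221.38 193.19]
brass [ 227  168   67   63 2804] [260.31 197.19] [[227.0, 168.0], [293.0, 168.0], [293.0, 230.0], [227.0, 230.0]]
red [275  88  11  52 259] [279.73 113.14] [[273.90771484375, 138.73846435546875], [280.27691650390625, 87.78461456298828], [285.32305908203125, 88.41537475585938], [278.953857421875, 139.36923217773438]]
green [280  33  13  52 383] [285.73  57.56] [[278.3385009765625, 83.29230499267578], [284.70770263671875, 32.33846664428711], [292.4615478515625, 33.307701110839844], [286.09234619140625, 84.26153564453125]]
```

Call:
{"fn": "jog_arm", "kwargs": {"fingers": [-1,-1,-1,-1,-1], "linear": [[-0.25,-0.05,0],[-0.5,-0.15,0],[-0.75,-0.25,0],[-1,-0.35,0],[-1,-0.35,0]], "twist": [[0,0,0],[0,0,0],[0,0,0],[0,0,0],[0,0,0]]}}

```text
time: 11.13
eef_pos: [503.2, 64.9, 194.8]
ee_rot: [-3.141, 0.002, 1.564]
ft_force: [0.8, -0.9, 0.1]
gripper_width: 85.3
gripper_force: 0.0
```

Call:
{"fn": "jog_arm", "kwargs": {"fingers": [-1,-1,-1,-1], "linear": [[-0.25,-0.1,0],[-0.5,-0.11,0],[-0.75,-0.11,0],[-1,-0.11,0]], "twist": [[0,0,0],[0,0,0],[0,0,0],[0,0,0]]}}

```text
time: 11.47
eef_pos: [488.8, -79.5, 195.2]
ee_rot: [3.141, -0.0, 1.571]
ft_force: [0.8, 0.3, 0.3]
gripper_width: 85.4
gripper_force: 0.0
```

Call:
{"fn": "jog_arm", "kwargs": {"fingers": [-1,-1,-1,-1,-1,-1,-1,-1], "linear": [[-0.25,0,0],[-0.5,0,0.1],[-0.69,0,0.3],[-0.69,0,0.6],[-0.69,0,0.9],[-0.69,0,0.92],[-0.69,0,0.92],[-0.69,0,0.92]], "twist": [[0,0,0],[0,0,0],[0,0,0],[0,0,0],[0,0,0],[0,0,0],[0,0,0],[0,0,0]]}}

```text
time: 12.13
eef_pos: [489.6, -181.4, 57.8]
ee_rot: [-3.142, -0.0, 1.571]
ft_force: [0.6, 0.4, 0.4]
gripper_width: 85.4
gripper_force: 0.0
```

```bash
cat > hole.py <<'E'
from h import *
np.set_printoptions(precision=2,suppress=True)
st=bot.observe(); c=camera('wrist'); print(st['time'],np.array(st['eef_pos']),np.array(st['ft_force']))
hsv=cv2.cvtColor(c['pixels'],cv2.COLOR_RGB2HSV)
m=cv2.inRange(hsv,(14,100,60),(30,255,255)); k,l,s,ce=cv2.connectedComponentsWithStats(m)
for i in range(1,k):
    if s[i,4]<800: continue
    cs,h=cv2.findContours((l==i).astype(np.uint8),cv2.RETR_CCOMP,cv2.CHAIN_APPROX_NONE)
    for j,q in enumerate(cs):
        if h[0][j][3]>=0 and len(q)>20:
            e=cv2.fitEllipse(q); print('ring',s[i],'hole',np.array(e[0]),np.array(e[1]),'mat:',at_z(c,e[0],18,st),'held:',at_z(c,e[0],st['eef_pos'][2]+9,st)-st['eef_pos'])
E
python3 hole.py
```

```text
12.1333 [ 489.61 -181.38   57.8 ] [0.62 0.39 0.35]
ring [ 215  179   80   79 4832] hole [254.6  217.56] [10.93 15.54] mat: [ 486.37 -180.58   18.  ] held: [-2.69 19.22  9.  ]
```

Call:
{"fn": "jog_arm", "kwargs": {"fingers": [-1,-1,-1,-1,0.6,0.6,0.6,0.6,0.6,0.6], "linear": [[-0.004,-0.013,0.2],[-0.004,-0.013,0.341],[-0.004,-0.013,0.341],[-0.004,-0.013,0.341],[-0.004,-0.013,0.341],[-0.004,-0.013,0.341],[-0.004,-0.013,0.341],[-0.004,-0.013,0.341],[-0.004,-0.013,0.341],[-0.004,-0.013,0.341]], "twist": [[0,0,0],[0,0,0],[0,0,0],[0,0,0],[0,0,0],[0,0,0],[0,0,0],[0,0,0],[0,0,0],[0,0,0]]}}

```text
time: 13.02
eef_pos: [488.1, -182.2, 7.5]
ee_rot: [3.14, 0.0, 1.571]
ft_force: [-6.3, 2.8, 28.2]
gripper_width: 46.7
gripper_force: 57.1
```

Call:
{"fn": "jog_arm", "kwargs": {"fingers": [0.6,0.6,0.6,0.6,0.6,0.6,0.6], "linear": [[0,0,-0.1],[0,0,-0.4],[0,0,-0.8],[0,0,-1],[0,0,-1],[0,0,-1],[0,0,-1]], "twist": [[0,0,0],[0,0,0],[0,0,0],[0,0,0],[0,0,0],[0,0,0],[0,0,0]]}}

```text
time: 13.6
eef_pos: [487.3, -181.9, 156.1]
ee_rot: [3.14, 0.0, 1.571]
ft_force: [0.8, -0.3, -3.9]
gripper_width: 46.7
gripper_force: 63.4
```

```bash
python3 hole.py
```

```text
13.6 [ 487.27 -181.89  156.09] [ 0.82 -0.27 -3.88]
ring [ 208  201  101  121 9135] hole [257.53 251.91] [10.36 18.58] mat: [ 485.87 -254.13   18.  ] held: [-1.41  2.16  9.  ]
```

Call:
{"fn": "jog_arm", "kwargs": {"fingers": [0.6,0.6,0.6,0.6,0.6], "linear": [[0.25,0.05,-0.1],[0.5,0.15,-0.25],[0.75,0.3,-0.25],[1,0.42,-0.25],[1,0.473,-0.25]], "twist": [[0,0,0],[0,0,0],[0,0,0],[0,0,0],[0,0,0]]}}

```text
time: 14.07
eef_pos: [559.1, -24.6, 191.5]
ee_rot: [-3.14, -0.002, 1.578]
ft_force: [0.7, 1.5, -1.7]
gripper_width: 46.7
gripper_force: 63.4
```

Call:
{"fn": "jog_arm", "kwargs": {"fingers": [0.6,0.6,0.6,0.6,0.6,0.6,0.6], "linear": [[0.25,0,0],[0.5,0,0],[0.75,0,0],[1,0,0],[1,0,0],[1,0,0],[1,0,0]], "twist": [[0,0,0],[0,0,0],[0,0,0],[0,0,0],[0,0,0],[0,0,0],[0,0,0]]}}

```text
time: 14.65
eef_pos: [557.4, 117.3, 191.4]
ee_rot: [-3.139, 0.001, 1.571]
ft_force: [-0.2, -0.3, -2.4]
gripper_width: 46.6
gripper_force: 63.4
```

```bash
python3 hole.py; python3 s.py | tail -38
```

```text
14.65 [557.43 117.28 191.44] [-0.16 -0.29 -2.41]
ring [ 221    5   77   83 4441] hole [259.22  41.25] [20.5  33.74] mat: [557.17 239.87  18.  ] held: [-0.59 91.86  9.  ]
ring [ 208  204  100  100 7236] hole [257.77 258.04] [23.95 26.68] mat: [555.57  19.38  18.  ] held: [-1.26 -1.    9.  ]
##########################################
##########################################
##########################################
##########################################
##########################################
##########################################
##########################################
##########################################
##########################################
#################......###################
#############.............################
############................##############
###########..................#############
##########.....................###########
#########......................###########
#########......................###########
########..#.....................##########
########........................##########
########.........................#########
########.......#........#........#########
#######..........................#########
#######............#.............#########
#######.......#..................#########
########.........................#########
########.........................#########
#########..........#............##########
#########......................###########
###########...#................###########
###########...................############
#############...............##############
###############.............##############
################........#.################
###################.#.####################
##########################################
##########################################
##########################################
##########################################
##########################################
```

Call:
{"fn": "jog_arm", "kwargs": {"fingers": [0.6,0.6,0.6,0.6,0.6,0.6,0.6,0.6,0.6], "linear": [[0.2,0,0],[0.4,0,0],[0.6,0,0],[0.698,0,0.05],[0.698,0,0.12],[0.698,0,0.18],[0.698,0,0.22],[0.698,0,0.22],[0.698,0,0.22]], "twist": [[0,0,0],[0,0,0],[0,0,0],[0,0,0],[0,0,0],[0,0,0],[0,0,0],[0,0,0],[0,0,0]]}}

```text
time: 15.5
eef_pos: [558.2, 221.2, 159.8]
ee_rot: [-3.141, 0.001, 1.569]
ft_force: [-0.1, 0.5, -2.1]
gripper_width: 46.8
gripper_force: 63.4
```

Call:
{"fn": "jog_arm", "kwargs": {"fingers": [0.6,0.6,0.6,0.6,0.6,0.6,0.6], "linear": [[0,0,0.02],[0,0,0.04],[0,0,0.06],[0,0,0.08],[0,0,0.1],[0,0,0.1],[0,0,0.1]], "twist": [[0,0,0],[0,0,0],[0,0,0],[0,0,0],[0,0,0],[0,0,0],[0,0,0]]}}

```text
time: 16.08
eef_pos: [558.0, 222.6, 145.0]
ee_rot: [-3.141, 0.0, 1.571]
ft_force: [0.7, 0.5, -2.3]
gripper_width: 46.4
gripper_force: 63.4
```

```bash
python3 f.py; python3 s.py | tail -38
```

```text
16.3333 [[-0.3   0.27 -2.51]
 [ 0.94  0.31 -2.97]
 [-0.01  0.5  -2.13]
 [-0.    0.25 -2.58]] [ 0.16  0.33 -2.55] [558.2  222.71 145.31] [0.05 0.03 0.09]
##########################################
##########################################
##########################################
##########################################
##########################################
##########################################
##########################################
##########################################
##########################################
##################..##.###################
###############..........#################
#############...............##############
###########..................#############
##########....................############
##########.....................###########
#########......................###########
#########.......................##########
########........................##########
########.........................#########
########.........................#########
########.........................#########
########.........................#########
#######..........................#########
########.........................#########
########.........................#########
########........................##########
#########.......................##########
##########.....................###########
###########.........#..........###########
#############..........#.....#############
##############.............###############
################.........#################
##########################################
##########################################
##########################################
##########################################
##########################################
##########################################
```

Call:
{"fn": "jog_arm", "kwargs": {"fingers": [0.6,0.6,0.6,0.6,0.6,0.6,0.6,0.6,0.6,0.6], "linear": [[0,0,0.03],[0,0,0.06],[0,0,0.09],[0,0,0.12],[0,0,0.15],[0,0,0.17],[0,0,0.185],[0,0,0.2],[0,0,0.22],[0,0,0.22]], "twist": [[0,0,0],[0,0,0],[0,0,0],[0,0,0],[0,0,0],[0,0,0],[0,0,0],[0,0,0],[0,0,0],[0,0,0]]}}

```text
time: 17.22
eef_pos: [558.1, 222.7, 111.8]
ee_rot: [-3.141, 0.0, 1.571]
ft_force: [-1.6, -0.7, -0.7]
gripper_width: 46.6
gripper_force: 63.6
```

```bash
python3 f.py
```

```text
17.4667 [[-1.49  0.57 -1.19]
 [-1.71 -0.19 -1.07]
 [-1.3  -0.21  0.36]
 [-0.08  0.36 -0.59]] [-1.14  0.13 -0.62] [558.14 222.68 112.31] [0.04 0.02 0.16]
```

Carried load about 1.8 N already; release and rise, then move aside to view the pointer and band.

Call:
{"fn": "jog_arm", "kwargs": {"fingers": [-0.2,-0.6,-1,-1,-1,-1,-1,-1,-1,-1], "linear": [[0,0,0],[0,0,0],[0,0,0],[0,0,0],[0,0,0],[0,0,0],[0,0,0],[0,0,-0.1],[0,0,-0.3],[0,0,-0.6]], "twist": [[0,0,0],[0,0,0],[0,0,0],[0,0,0],[0,0,0],[0,0,0],[0,0,0],[0,0,0],[0,0,0],[0,0,0]]}}

```text
time: 18.3
eef_pos: [556.5, 221.9, 197.2]
ee_rot: [-3.137, 0.002, 1.571]
ft_force: [1.6, 0.3, -0.0]
gripper_width: 85.5
gripper_force: 0.0
```

Call:
{"fn": "jog_arm", "kwargs": {"fingers": [-1,-1,-1,-1,-1,-1,-1], "linear": [[0,0.2,-0.2],[0,0.4,-0.2],[0,0.6,-0.2],[0,0.8,-0.2],[0,0.8,-0.2],[0,0.8,-0.2],[0,0.8,-0.2]], "twist": [[0,0,0],[0,0,0],[0,0,0],[0,0,0],[0,0,0],[0,0,0],[0,0,0]]}}

```text
time: 18.88
eef_pos: [677.6, 222.7, 228.3]
ee_rot: [-3.141, 0.0, 1.571]
ft_force: [0.5, -0.1, -0.6]
gripper_width: 85.4
gripper_force: 0.0
```

```bash
python3 g.py
python3 - <<'E'
from h import *
c=camera('wrist');x0,y0=60,0
cv2.imwrite('pics/v.png',cv2.resize(c['pixels'][0:150,60:260,::-1],(800,600),interpolation=cv2.INTER_CUBIC))
E
```

```text
18.8833 [677.55 222.68 228.33]
brass [127 160  24  37  68] [143.5  175.65] [[127.00001525878906, 160.0], [135.17079162597656, 155.00674438476562], [157.17079162597656, 191.00674438476562], [149.00001525878906, 196.0]]
brass [  86  162   60   56 2253] [116.16 188.79] [[76.40000915527344, 200.20001220703125], [100.40000915527344, 152.20001220703125], [154.40000915527344, 179.20001220703125], [130.40000915527344, 227.20001220703125]]
red [135  93   5  43 204] [137.04 113.65] [[134.99998474121094, 134.99998474121094], [134.99998474121094, 92.99998474121094], [138.99998474121094, 92.99998474121094], [138.99998474121094, 134.99998474121094]]
green [130  45   9  44 360] [133.66  66.5 ] [[130.0, 45.0], [138.0, 45.0], [138.0, 88.0], [130.0, 88.0]]
```

View pics/v.png

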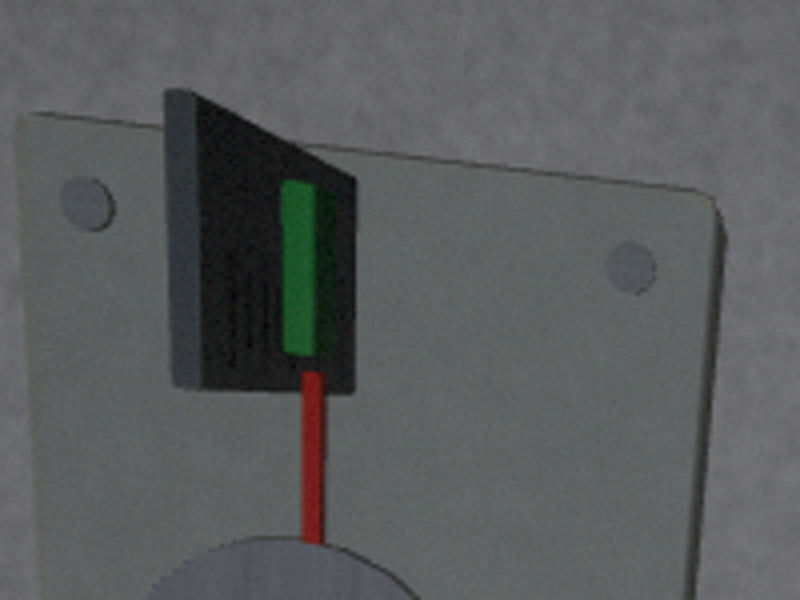

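Call:
{"fn": "jog_arm", "kwargs": {"fingers": [-1,-1,-1,-1,-1,-1,-1,-1,-1,-1], "linear": [[0,0,0.05],[0,0,0.1],[0,0,0.2],[0,0,0.3],[0,0,0.4],[0,0,0.4],[0,0,0.4],[0,0,0.4],[0,0,0.4],[0,0,0.4]], "twist": [[0.03,0,0],[0.06,0,0],[0.1,0,0],[0.14,0,0],[0.18,0,0],[0.22,0,0],[0.25,0,0],[0.25,0,0],[0.25,0,0],[0.25,0,0]]}}

```text
time: 19.82
eef_pos: [678.2, 223.2, 169.7]
ee_rot: [-2.36, -0.001, 1.571]
ft_force: [0.5, -0.1, 1.4]
gripper_width: 85.4
gripper_force: 0.0
```

```bash
python3 g.py
python3 - <<'E'
from h import *
c=camera('wrist');save(c,'x.png');st=bot.observe()
q=proj(c,(570,310,88),st).astype(int);print(q,st['eef_pos'],st['ee_rot'])
x=int(np.clip(q[0]-67,0,378));y=int(np.clip(q[1]-50,0,284));print(x,y)
cv2.imwrite('pics/v2.png',cv2.resize(c['pixels'][y:y+100,x:x+133,::-1],(798,600),interpolation=cv2.INTER_CUBIC))
E
```

```text
19.8167 [678.17 223.18 169.74]
brass [ 186  157   59   58 2473] [216.21 184.52] [[183.4461669921875, 161.5692596435547], [240.06155395507812, 154.49232482910156], [246.953857421875, 209.6307830810547], [190.33847045898438, 216.7077178955078]]
red [234  93   8  44 164] [236.99 113.23] [[233.8006591796875, 135.88720703125], [236.00787353515625, 92.8465576171875], [241.1993408203125, 93.11279296875], [238.99212646484375, 136.1534423828125]]
green [230  43  20  46 773] [238.91  66.02] [[228.47348022460938, 87.89823150634766], [231.48233032226562, 42.7654914855957], [249.20355224609375, 43.94690704345703], [246.1947021484375, 89.07965087890625]]
[236  80] [678.29233549 223.30539524 171.6245223 ] [-2.36123255e+00 -1.27142373e-03  1.57139555e+00]
169 30
```

View pics/v2.png

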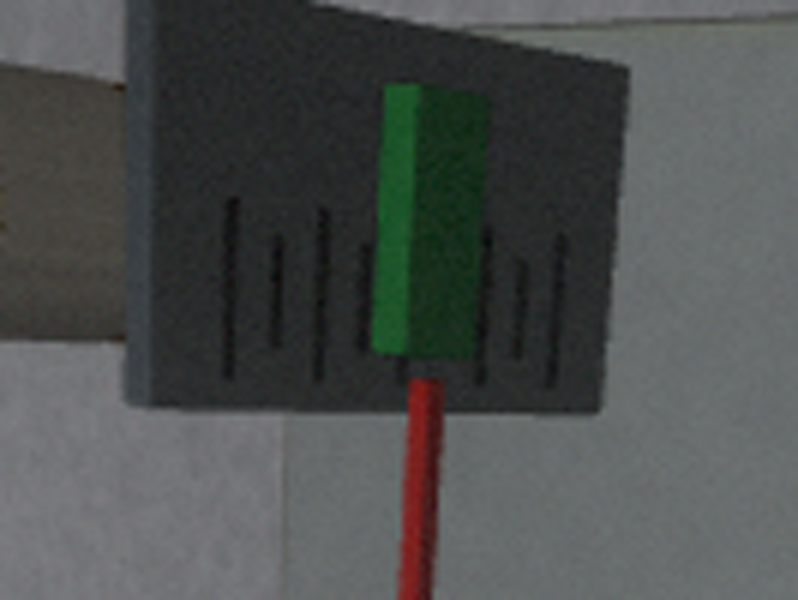

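Run:
```python
from h import *
np.set_printoptions(precision=1,suppress=True)
c=camera('wrist');st=bot.observe()
P=lambda x,y:(169+x/6-.4,30+y/6-.4)
bt=at_z(c,P(153,408),130,st);bb=at_z(c,P(603,410),45,st);bt2=at_z(c,P(625,68),45,st);print('board',bt,bb,bt2)
d=bt2-bb;yaw=np.arctan2(-d[0],d[1]);n=np.array([np.cos(yaw),np.sin(yaw),0]);print('yaw',yaw)
def pl(px,off,base):
    p,v=ray(c,px,st);return p+v*((base+off*n-p)@n)/(v@n)
base=(bt+bb)/2
tb=pl(P(373,350),0,base);print('clip top back',tb)
tf=at_z(c,P(410,353),tb[2],st);off=(tf-base)@n;print('top front',tf,'off',off,'bottom front',pl(P(475,357),off,base))
for pm in ([561.5,223.8,0],):
    o=(np.array(pm)-base)@n;print('pan off',o)
    for q in ((424,378),(437,378)): print('pointer',pl(P(*q),o,base),pl(P(*q),o-1,base))
    print('along y',(pl(P(424,378),o,base)-pm)@np.array([-n[1],n[0],0]))
# earlier views with same calibration: pointer height check from p.png (static, TCP 558.14,222.68,112.31)
```

```text
board [568.5 296.1 130. ] [567.3 296.7  45. ] [571.1 345.4  45. ]
yaw -0.07806329202202279
clip top back [568.5 304.2  93.3]
top front [576.2 303.5  93.3] off 7.696134561883154 bottom front [576.2 303.4  81.1]
pan off -0.7202539952568513
pointer [567.5 300.7  83. ] [566.5 300.7  82.1]
pointer [567.5 300.8  80.5] [566.5 300.8  79.6]
along y 77.1358614856866
```

Run:
```python
from h import *
im=cv2.imread('pics/p.png')[:,:,::-1];hsv=cv2.cvtColor(im.copy(),cv2.COLOR_RGB2HSV)
for n,lo,hi in [('red',(0,130,50),(8,255,255)),('green',(45,90,30),(85,255,255))]:
    m=cv2.inRange(hsv,lo,hi);m[:,:200]=0;m[:,340:]=0;m[200:]=0
    r=np.where(m.any(1))[0];print(n,r.min(),r.max())
    for y in list(r[:3])+list(r[3:-3:8])+list(r[-3:]): x=np.where(m[y])[0];print(y,x.min(),x.max(),im[y,x.min():x.max()+1:2,1 if n=='green' else 0])
g=im[:,:,1]
for y in (60,75,85,90,95): print(y,g[y,255:310])
```

```text
red 85 158
85 287 290 [124 121]
86 287 293 [126 130 128 126]
87 286 293 [118 123 127 126]
88 286 293 [122 129 126 127]
96 285 292 [120 126 125 128]
104 284 291 [126 126 127 127]
112 283 290 [124 127 126 129]
120 282 289 [124 126 126 132]
128 281 288 [124 128 129 128]
136 280 287 [122 129 129 128]
144 279 286 [125 127 129 129]
152 278 285 [128 128 130 128]
156 277 284 [105 132 128 130]
157 277 284 [105 129 127 128]
158 280 284 [107 127 124]
green 0 79
0 297 305 [89 89 83 78 83]
1 297 306 [93 98 96 96 90]
2 297 306 [95 99 99 95 90]
3 297 306 [93 98 97 95 89]
11 296 305 [ 94  98 101  99  91]
19 295 304 [ 96  99 103  98  90]
27 294 303 [ 95 103 102 101  87]
35 293 302 [ 95 102  99 104  89]
43 292 301 [ 99 102 104 102  88]
51 291 299 [ 96  99 107 100  88]
59 290 298 [100 105 106 110  87]
67 289 297 [ 98 106 108 107  84]
75 288 296 [102 105 108 110  87]
77 288 296 [73 80 81 86 80]
78 290 295 [40 48 59]
79 291 292 [36]
60 [107 107 109 107 107 106 108 104 108 106 106 106 106 107  47  32  26  37
  44  62  61  67  64  62  63  65  66  63  69  68  67  65  66  69  51  99
 105 102 103 108 106 105 
[... 265 characters left out ...]
08 105 108
 109]
85 [107 107 112 112 109 111 111 108 110 111 109  61  44  33  38  42  65  67
  71  69  65  65  66  65  68  67  67  67  66  66  67  40  44  55  54  58
  71  88  89  92 107 110 108 108 108 107 109 105 109 108 109 108 109 108
 107]
90 [108 106 107 108 108 110 109 110 108 111  93  50  38  36  34  36  39  50
  59  61  67  66  65  68  72  66  67  66  70  70  40  45  47  36  44  44
  41  42  56 105 106 105 109 109 106 109 108 108 112 112 111 112 111 111
 112]
95 [105 110 107 106 110 109 110 112 111 112 109  76  55  58  44  44  39  37
  40  57  71 105 112 110 108 108 111 109 110  89  50  46  39  43  43  41
  41  42  85 107 106 107 106 110 108 108 109 114 113 111 112 108 110 110
 112]
```

Run:
```python
from h import *
np.set_printoptions(precision=2,suppress=True)
c=camera('wrist');st=bot.observe()
s2=dict(eef_pos=[558.14,222.68,112.31],ee_rot=[-3.141,0,1.571])
P=lambda x,y:(169+x/6-.4,30+y/6-.4)
yaw=-.1+.0; 
# yaw from pointer line in p view
a=at_z(c,(289.5,88),90,s2);b=at_z(c,(281.5,152),90,s2);yaw=np.arctan2(-(a-b)[0],(a-b)[1])
n=np.array([np.cos(yaw),np.sin(yaw),0]);print('yaw',yaw,a)
for zc in (91,93,95):
  # clip front-top edge near end in both views
  A=at_z(c,(295.7,76),zc,s2);V=at_z(c,P(410,353),zc,st)
  p,v=ray(c,P(475,357),st);bf=p+v*((V-p)@n)/(v@n)
  for zp in (86,88,90,92):
    T=at_z(c,(289.5,88),zp+1.5,s2); off=(T-A)@n      # pointer top centre rel. clip front edge
    p,v=ray(c,P(424,378),st);q=p+v*((V+off*n-p)@n)/(v@n)
    print(zc,'views dx',(A-V),'clip bottom',bf[2],'zp',zp,'off',off,'pointer top z',q[2])
```

```text
yaw -0.1046309084255808 [573.53 298.81  90.  ]
91 views dx [2.62 0.73 0.  ] clip bottom 78.69197676777392 zp 86 off -1.9587233899299157 pointer top z 86.41881787295281
91 views dx [2.62 0.73 0.  ] clip bottom 78.69197676777392 zp 88 off -2.1400944065411758 pointer top z 86.25514195129139
91 views dx [2.62 0.73 0.  ] clip bottom 78.69197676777392 zp 90 off -2.321465423152435 pointer top z 86.09146602962997
91 views dx [2.62 0.73 0.  ] clip bottom 78.69197676777392 zp 92 off -2.502836439763695 pointer top z 85.92779010796855
93 views dx [0.15 0.7  0.  ] clip bottom 80.82791600329543 zp 86 off -1.7493423232496084 pointer top z 88.63884618619636
93 views dx [0.15 0.7  0.  ] clip bottom 80.82791600329543 zp 88 off -1.9307133398608678 pointer top z 88.47517026453491
93 views dx [0.15 0.7  0.  ] clip bottom 80.82791600329543 zp 90 off -2.1120843564721277 pointer top z 88.31149434287352
93 views dx [0.15 0.7  0.  ] clip bottom 80.82791600329543 zp 92 off -2.2934553730833875 pointer top z 88.14781842121204
95 views dx [-2.33  0.67  0.  ] clip bottom 82.96385523881685 zp 86 off -1.5399612565691871 pointer top z 90.85887449943988
95 views dx [-2.33  0.67  0.  ] clip bottom 82.96385523881685 zp 88 off -1.7213322731804472 pointer top z 90.69519857777846
95 views dx [-2.33  0.67  0.  ] clip bottom 82.96385523881685 zp 90 off -1.9027032897917067 pointer top z 90.53152265611703
95 views dx [-2.33  0.67  0.  ] clip bottom 82.96385523881685 zp 92 off -2.0840743064029668 pointer top z 90.36784673445555
```

```bash
python3 -c "
from workcell import bot
print(bot.observe()['time'],bot.sign_off())"
```

```text
the job is handed in; nothing more can be done
20.0167 None
```

I put two weights on the spindle and left the other two on the mat. By my camera measurements the red pointer stands within about 1 mm of the green band's centre, and I handed the job in at 20 s. The sign-off gave no verdict.

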